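# Raise the pop-up inspection light over a violin body and hold it up

### The job

Raise the pop-up inspection light so that I can look over the violin body under it: press the round push button on its base, so that the light is freed and pops up a little, then take the grip block on top of the pole and pull it straight up, past the first stop, to the second stop, so that both tubes are fully drawn out. It slides back down if let go, so finish while still holding it fully up by the grip block, and do not disturb the things lying around.

Things in the scene. Friction and masses are not known exactly. Their poses are not given: they have to be found in the camera images.
- lamp: Pop-up light, fixed: grey base plate 100 x 240 x 14 mm with telescoping pole. Origin on the pole's axis at the base's underside, on a 3 mm mat over the bench. Push button 115 mm along its +y, light bar along +x (190 x 24 mm, top 125 mm above origin when down). A post 36 mm along +y, 12 mm wide, is 112 mm high. Black dimmer dial 55 mm along -y, 33 mm high: not used.
- release_top (a point): Centre of the top face of the round black push button, 30 mm across, facing up. It goes 6 mm straight down against a spring (5 N when fully down) and springs back. Pressing it frees the catch; the light then rises by itself 10 to 30 mm and stays free after the button is let go.
- release (a joint): Travel of the push button in m: 0 up, 0.006 fully pressed.
- grip: Centre of the black grip block on top of the pole: 46 mm long along the lamp's x, 26 mm wide along the lamp's y (the width to pinch), 44 mm high. It rises with the top tube: 147 mm above the lamp's origin while caught, 317 mm at the second stop. It can move only straight up and down and cannot turn. Axes as the lamp's.
- top_tube (a joint): How far the thin top tube is drawn out of the middle tube, in m: 0 down and caught, 0.090 fully out (the first stop). A spring and its weight (about 0.25 kg) draw it back; the pull needed grows to about 4 N.
- mid_tube (a joint): How far the thicker middle tube is drawn out of the base, in m: 0 down, 0.080 fully out (the second stop, rigid). It follows only once the top tube is fully out; the pull needed at the grip then goes from about 9 to about 13 N. Both tubes slide back down when let go.
- violin_center (a point): Bystander, not to be disturbed: an unvarnished pale wooden violin body without neck, 355 x 208 x 44 mm, lying flat under the light bar. Point at its nearest edge of its wider half, half-way up.
- sanding_block_center (a point): Bystander, not to be disturbed: a cork sanding block, 45 x 70 x 26 mm. Point at its middle, half-way up.
- plane_center (a point): Bystander, not to be disturbed: a small brass thumb plane, 28 x 60 x 36 mm. Point at its middle, half-way up.
- jar_center (a point): Bystander, not to be disturbed: a closed amber glass jar, 48 mm across, 70 mm tall. Point at its middle, half-way up.
- gouge_center (a point): Bystander, not to be disturbed: a gouge with a turned wooden handle, 215 mm long, lying flat, 27 mm high. Point at its handle's end near the blade, half-way up.
- gouge_short_center (a point): Bystander, not to be disturbed: a shorter gouge, 185 mm long, lying flat, 27 mm high. Point at its handle's end near the blade, half-way up.
- scroll_center (a point): Bystander, not to be disturbed: a loose pale wooden violin neck head with a round scroll, 170 x 48 x 26 mm, lying flat. Point at its round end (centre of the scroll), half-way up.

How it is judged:
On the way, in this order (a step that is already met when the one before it is completed fails the run):
1. the push button is pressed (value of joint release above 0.0042 m), for 0.05 s.
2. freed, the light is pulled by the robot's fingers to the first stop (value of joint top_tube above 0.08 m and contact force between the fingers and grip above 1 N), for 0.1 s.
At the end, for the whole second after the job is handed in: The top tube is drawn out to within 7 mm of its 90 mm and the middle tube to within 7 mm of its 80 mm (second stop), and the robot's fingers still hold the grip block (more than 2 N of contact) through the last second (value of joint top_tube above 0.083 m and value of joint mid_tube above 0.073 m and contact force between the fingers and grip above 2 N); the arm keeps its last pose, push and grip.
It fails at once if one of the bystanders (violin body, sanding block, plane, jar, gouges, scroll) is moved more than 30 mm (distance of any of violin_center, sanding_block_center, plane_center, jar_center, gouge_center, gouge_short_center, scroll_center from where it was at the start of the episode above 0.03 m).
It also fails if it takes over 48 s, if anything falls off the work surface, if the arm or the gripper's body presses on something with over 40 N, if the wrist force passes 120 N, or if a joint passes its speed limit or range.

### The arm

A 6-joint arm with a two-finger parallel gripper is mounted at the origin on the work surface. World frame = base frame: x ahead of the robot, y to its left, z up, the work surface at z = 0. Lengths are in m, angles in rad, forces in N, time in s.
With the tool pointing down it reaches from about 0.325 to 0.775 m from the base axis. Payload 5.5 kg.
Tool frame: the origin (TCP) lies midway between the tips of the shut fingers; the grasp point (between the pads) lies behind it (manip.hold_point_z is the y of the grasp point in the tool frame, in m); y points along the fingers, z is the direction in which the jaws open and shut, and the axes are right-handed (so a half turn about y gives the same grasp; the last joint's range is limited). The gripper opens to 88 mm and grips with 3 to 60 N. Pads are 20 mm wide; open, the fingers measure 115 mm over their backs; the gripper's body (75 mm by 178 mm) begins 61 mm behind the grasp point.
Start: joints at [-0.057, 0.091, 1.231, -0, 1.82, -0.057], TCP at [0.6, -0, 0.223] pointing down, gripper open.
Joint ranges: [-2.87, 2.87], [-0.86, 2.18], [0.17, 2.46], [-1.51, 4.65], [0.06, 2.69], [-2.65, 2.65]. Speed limits (rad/s): [2.57, 2.57, 3.01, 3.14, 3.14, 3.14].

### API

Orientations are given as a 3x3 rotation matrix whose columns are the frame's x, y, z axes.
In Python, from cell import manip gives the robot as it stands. The module is installed in compiled form; this text tells all that it offers.
- The arm moves only by the tool drive_tool, never from a script. Its argument "steps" is a list of rows, each a list of 6 numbers: the shift along the tool's x, y, z each as a share of 750 mm, from -1 to 1, then the turn, a rotation vector about the tool's x, y, z each as a share of 360 degrees, from -1 to 1. A call has 1 to 5 rows; each row is the pose to reach, as a shift and turn from the pose measured when the call began, along the tool's axes at that moment, turning the shorter way round; what a row does not reach only later rows make up. A row lasts 1/10 s, in which the tool goes at most 50 mm and 8.59 degrees, less where a joint would pass 70% of its speed; a pose out of reach is approached as far as the arm can. A call with a number of a shift or a turn outside -1 to 1 is refused whole. A call with a gripper value outside its range is refused whole. "jaw" is the gripper command: -1 is shut, 1 is fully open, values between are in proportion, set as the call begins (left out, the last holds). The fingers move at their own pace and stop on an object; "force" is the grip in N (left out, the last holds). Time passes only in rows, so rows that repeat a pose let the fingers close. It gives the time, the measured TCP pose, the force and the opening at its end, in the units of the state.
- manip.get_obs(): the state, without advancing time (a new reading comes with each control period).
- manip.camera(name): name is "scene" or "side" or "wrist"; returns a dict with "color" (400x640x3 uint8, red, green, blue), "vertical_fov" (degrees; the focal length in pixels is half the picture's height over the tangent of half this angle, whatever the lens; pixels are square), "cx", "cy" (the principal point, pixels), "world_from_camera" (4x4, takes a point from camera to world coordinates); the wrist camera has in their place "T_tool_cam" (4x4, takes a point from camera to tool coordinates, whose origin is the TCP and whose axes are the tool frame's). Camera axes: x right, y down, z forward; pixel columns grow to the right and rows downward; lengths in m; the calibration is good to about 2 mm. A picture is of the moment at which its call begins: read the wrist's pose just before it. There is no depth.
- manip.close_job(): hands the job in, once; it reports no verdict.
The state is a dict: "t": time; "joint_pos": joint angles; "dq": joint speeds; "joint_efforts": joint torques, N m; "tool_pos": TCP position; "tool_rot": TCP orientation; "wrist_force": force on the tool from outside, world axes, zero at the start; "wrist_torque": the same for the moment, N m; "grip_width": finger opening in m.
Only numpy, scipy, OpenCV 4.12 (cv2) and the standard library are available. Lean on these libraries where they do the work, as an engineer would, in place of code of your own. Each camera call takes 0.05 s, during which the arm holds its last target. There are 200 camera calls.

## Working session

There is one attempt and no reset: what is moved stays moved. The work goes in short steps, Python scripts to look and compute and a tool call to move; the robot and the scene stay as the last step left them, time stands still between calls to the robot, and variables do not carry over. Pictures are saved under pics/ and viewed, about 8 in all and at most 12, crops included, and the job is handed in when it is done.

Besides the shell and the picture viewer there is one more tool, called after ">>>" in YAML: its name, and indented under it one key for each argument. drive_tool: Moves the arm, as the interface text tells. Its arguments: {"type":"object","properties":{"steps":{"type":"array"},"jaw":{"type":"number"},"force":{"type":"number"}},"required":["steps"]}

```bash
mkdir -p pics; cat > h.py <<'E'
import numpy as np, cv2
from cell import manip
def shot(name,fn):
    o=manip.get_obs(); c=manip.camera(name)
    cv2.imwrite('pics/'+fn,c['color'][:,:,::-1])
    if 'world_from_camera' in c: T=np.array(c['world_from_camera'])
    else:
        W=np.eye(4);W[:3,:3]=o['tool_rot'];W[:3,3]=o['tool_pos'];T=W@np.array(c['T_tool_cam'])
    f=200/np.tan(np.radians(c['vertical_fov'])/2)
    np.savez('pics/'+fn+'.npz',T=T,f=f,cx=c['cx'],cy=c['cy'])
    return c
def ray(fn,u,v):
    d=np.load('pics/'+fn+'.npz');T=d['T']
    r=T[:3,:3]@np.array([(u-d['cx'])/d['f'],(v-d['cy'])/d['f'],1]);return T[:3,3],r/np.linalg.norm(r)
def plane(fn,u,v,z):
    p,r=ray(fn,u,v);return p+r*(z-p[2])/r[2]
def proj(fn,P):
    d=np.load('pics/'+fn+'.npz');q=np.linalg.inv(d['T'])@np.append(P,1)
    return q[:2]/q[2]*d['f']+[d['cx'],d['cy']]
def tri(a,b):
    (p,r),(q,s)=ray(*a),ray(*b)
    k=np.linalg.lstsq(np.stack([r,-s],1),q-p,rcond=None)[0]
    return (p+k[0]*r+q+k[1]*s)/2, np.linalg.norm(p+k[0]*r-q-k[1]*s)
E
python3 - <<'E'
from h import *
for n in ['scene','side','wrist']: shot(n,n+'0.png'); d=np.load('pics/'+n+'0.png.npz'); print(n,d['T'].round(3).tolist(),d['f'])
o=manip.get_obs();print(o['tool_rot'],manip.hold_point_z,o['t'])
E
```

```text
scene [[-0.099, 0.646, -0.757, 1.454], [0.995, 0.055, -0.083, 0.174], [-0.012, -0.761, -0.648, 0.874], [0.0, 0.0, 0.0, 1.0]] 396.40968517582604
side [[-0.825, -0.389, 0.409, 0.166], [-0.565, 0.559, -0.608, 0.687], [0.008, -0.732, -0.681, 0.793], [0.0, 0.0, 0.0, 1.0]] 414.827497480458
wrist [[1.0, 0.0, -0.002, 0.6], [-0.0, -0.97, -0.242, 0.065], [-0.002, 0.242, -0.97, 0.384], [0.0, 0.0, 0.0, 1.0]] 278.7229731904131
[[-7.47595518e-06 -1.46998763e-03  9.99998920e-01]
 [-9.99999996e-01  9.40656504e-05 -7.33768773e-06]
 [-9.40547624e-05 -9.99998915e-01 -1.46998833e-03]] -0.0187 0.15
```

View pics/scene0.png

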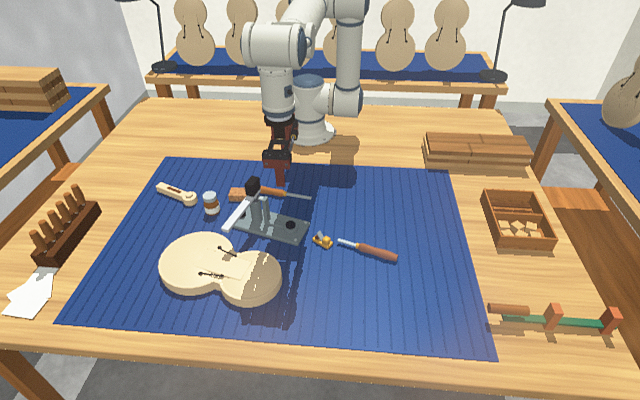

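View pics/side0.png

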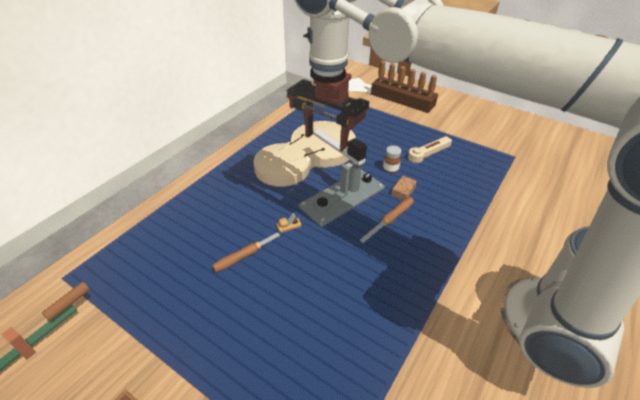

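View pics/wrist0.png

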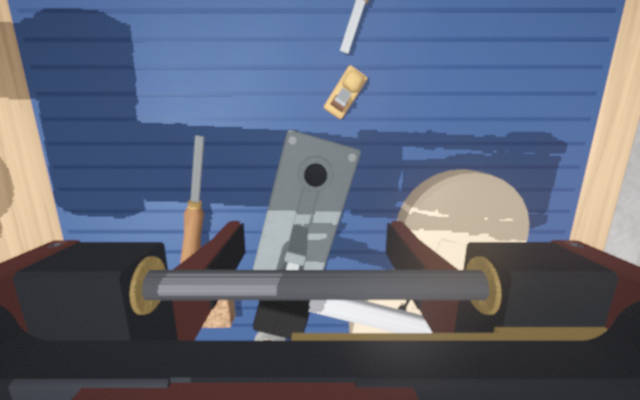

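The wrist view shows the button at (315,175) and the base's front edge from (290,130) to (360,151). The scene view shows the grip at about (253,186) and the button at (290,224). In the side view they are at (357,151) and (322,201).

```bash
python3 - <<'E'
from h import *
def blob(fn,u,v,r=16,t=60):
    g=cv2.imread('pics/'+fn).max(2);m=np.zeros_like(g);m[v-r:v+r,u-r:u+r]=(g[v-r:v+r,u-r:u+r]<t)
    n,l,s,c=cv2.connectedComponentsWithStats(m);k=1+s[1:,4].argmax();return c[k],s[k]
b={}
for fn,u,v in [('wrist0.png',315,175),('scene0.png',290,224),('side0.png',322,201)]:
    b[fn]=blob(fn,u,v,14); print(fn,b[fn])
W=('wrist0.png',*b['wrist0.png'][0]);S=('scene0.png',*b['scene0.png'][0]);D=('side0.png',*b['side0.png'][0])
print('button',tri(W,S),tri(W,D),tri(S,D))
for fn,u,v in [('scene0.png',253,186),('side0.png',357,151)]: b[fn]=blob(fn,u,v,14); print(fn,b[fn])
S=('scene0.png',*b['scene0.png'][0]);D=('side0.png',*b['side0.png'][0])
print('grip',tri(S,D))
print('corners',plane('wrist0.png',290,130,.017),plane('wrist0.png',360,151,.017))
a=cv2.imread('pics/scene0.png')[150:270,190:350];c=cv2.imread('pics/side0.png')[100:230,280:440]
cv2.imwrite('pics/z.png',np.vstack([cv2.resize(a,(640,300)),cv2.resize(c,(640,300)) if 0 else cv2.resize(c[:120],(640,300))]) if 0 else np.hstack([cv2.resize(a,None,fx=2.5,fy=2.5,interpolation=2)[:300],cv2.resize(c,None,fx=2.5,fy=2.5,interpolation=2)[:300]]))
E
```

```text
wrist0.png (array([315.06534091, 174.73011364]), array([305, 164,  21,  22, 352], dtype=int32))
scene0.png (array([290.        , 224.37931034]), array([286, 221,   9,   8,  58], dtype=int32))
side0.png (array([322.03797468, 201.65822785]), array([317, 198,  11,   9,  79], dtype=int32))
button (array([0.59917283, 0.00821848, 0.03095649]), np.float64(0.0004624732376936623)) (array([0.5990451 , 0.00777803, 0.03034566]), np.float64(0.00034265264040206106)) (array([0.5987428 , 0.00821417, 0.03068012]), np.float64(0.00041670323403121903))
scene0.png (array([252.21276596, 186.70744681]), array([245, 177,  15,  19, 188], dtype=int32))
side0.png (array([356.4341637 , 149.33096085]), array([347, 140,  19,  20, 281], dtype=int32))
grip (array([ 0.56865582, -0.10315232,  0.14745326]), np.float64(0.003000398880773456))
corners [0.56709646 0.0634918  0.017     ] [0.65765113 0.03691681 0.017     ]
```

View pics/z.png

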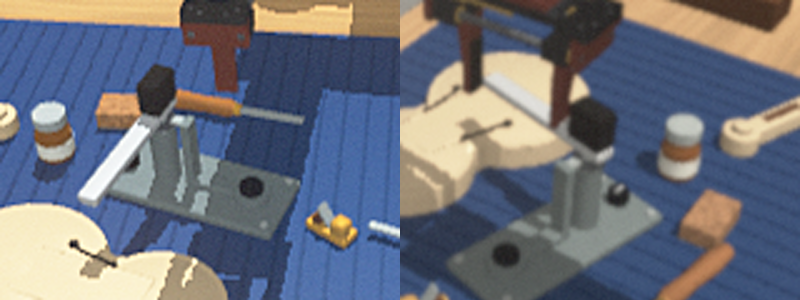

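The button top is at about (0.599, 0.008, 0.031). The lamp is yawed -16.4° with its pole at (0.567, -0.102), and the grip triangulates to within 2 mm of that. I'll press with shut fingers, turned so the wide gripper body lies along the lamp's x and clears the post.

>>> drive_tool:
  steps:
    - [-0.0107, 0.06, 0, 0, 0.02, 0]
    - [-0.0107, 0.12, 0, 0, 0.0456, 0]
    - [-0.0107, 0.18, 0, 0, 0.0456, 0]
    - [-0.0107, 0.235, 0, 0, 0.0456, 0]
    - [-0.0107, 0.235, 0, 0, 0.0456, 0]
  jaw: -1
  force: 20

```text
t: 0.65
tool_pos: [0.5947, 0.0083, 0.0375]
tool_rot: [[-0.282, -0.015, 0.959], [-0.959, 0.001, -0.282], [0.004, -1.0, -0.015]]
wrist_force: [-1.1, 0.1, -0.8]
grip_width: 0.051
```

>>> drive_tool:
  steps:
    - [0, -0.01, 0, 0, 0, 0]
    - [0, -0.01, 0, 0, 0, 0]
    - [0, -0.01, 0, 0, 0, 0]
    - [0, -0.01, 0, 0, 0, 0]
    - [0, -0.01, 0, 0, 0, 0]

```text
t: 1.15
tool_pos: [0.5956, 0.0082, 0.0464]
tool_rot: [[-0.283, -0.013, 0.959], [-0.959, 0.001, -0.283], [0.003, -1.0, -0.013]]
wrist_force: [-0.9, 0.2, 0.3]
grip_width: 0.0114
```

>>> drive_tool:
  steps:
    - [0, 0.008, 0.004, 0, 0, 0]
    - [0, 0.016, 0.004, 0, 0, 0]
    - [0, 0.022, 0.004, 0, 0, 0]
    - [0, 0.025, 0.004, 0, 0, 0]
    - [0, 0.025, 0.004, 0, 0, 0]

```text
t: 1.65
tool_pos: [0.6027, 0.007, 0.0347]
tool_rot: [[-0.283, -0.0, 0.959], [-0.959, -0.0, -0.283], [0.0, -1.0, -0.0]]
wrist_force: [1.5, -0.8, 2.2]
grip_width: 0.0003
```

>>> drive_tool:
  steps:
    - [0, 0.008, 0, 0, 0, 0]
    - [0, 0.009, 0, 0, 0, 0]
    - [0, 0.01, 0, 0, 0, 0]

```text
t: 1.95
tool_pos: [0.6079, 0.0066, 0.0348]
tool_rot: [[-0.283, 0.015, 0.959], [-0.959, -0.001, -0.283], [-0.003, -1.0, 0.014]]
wrist_force: [3.2, -1.9, 8.9]
grip_width: 0.0003
```

```bash
python3 - <<'E'
from h import *
o=manip.get_obs();print(o)
shot('side','side1.png');shot('scene','scene1.png')
a=cv2.imread('pics/scene1.png')[140:260,190:350];c=cv2.imread('pics/side1.png')[100:220,260:420]
cv2.imwrite('pics/z1.png',np.hstack([cv2.resize(x,None,fx=2.5,fy=2.5,interpolation=2) for x in (a,c)]))
E
```

```text
{'t': 1.95, 'joint_pos': array([-4.47738189e-02,  1.42865725e-01,  1.50910727e+00, -6.41086383e-04,
        1.47485908e+00,  2.41971791e-01]), 'dq': array([-5.43552886e-03,  9.31360740e-05, -8.87025177e-03,  2.56248403e-02,
        2.53826424e-03,  2.17539228e-05]), 'joint_efforts': array([ 4.74880300e-01, -2.82038569e+01, -2.25793523e+01,  4.42908816e-01,
        1.11782379e+00, -2.38529974e-03]), 'tool_pos': array([0.60791416, 0.00657411, 0.03482979]), 'tool_rot': array([[-0.28275637,  0.0147167 ,  0.95907886],
       [-0.95918733, -0.00129814, -0.28276843],
       [-0.0029164 , -0.99989086,  0.01448313]]), 'wrist_force': array([ 3.24102257, -1.94092507,  8.93653593]), 'wrist_torque': array([-0.06179952, -0.03112489, -0.07391012]), 'grip_width': 0.00029595023359377275}
```

View pics/z1.png

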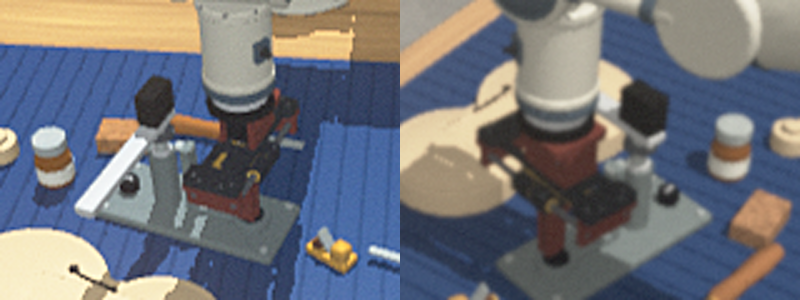

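```bash
python3 - <<'E'
from h import *
def blob(fn,u,v,r=14,t=60):
    g=cv2.imread('pics/'+fn).max(2);m=np.zeros_like(g);m[v-r:v+r,u-r:u+r]=(g[v-r:v+r,u-r:u+r]<t)
    n,l,s,c=cv2.connectedComponentsWithStats(m);k=1+s[1:,4].argmax();return c[k],s[k]
a=blob('scene1.png',252,181);b=blob('side1.png',356,143);print(a,b,tri(('scene1.png',*a[0]),('side1.png',*b[0])))
E
```

```text
(array([251.52906977, 182.09302326]), array([244, 171,  15,  20, 172], dtype=int32)) (array([357.24827586, 143.03448276]), array([348, 133,  19,  21, 290], dtype=int32)) (array([ 0.56902782, -0.10372503,  0.16596558]), np.float64(0.005177885460459511))
```

The light has popped up about 18 mm, with 9 N on a 5 N button, so the button was pressed. Next I retreat straight up.

>>> drive_tool:
  steps:
    - [0, -0.05, 0, 0, 0, 0]
    - [0, -0.11, 0, 0, 0, 0]
    - [0, -0.17, 0, 0, 0, 0]
    - [0, -0.23, 0, 0, 0, 0]
    - [0, -0.28, 0, 0, 0, 0]

```text
t: 2.55
tool_pos: [0.6043, 0.0069, 0.245]
tool_rot: [[-0.283, 0.013, 0.959], [-0.959, -0.001, -0.283], [-0.003, -1.0, 0.013]]
wrist_force: [1.3, 0.3, 0.5]
grip_width: 0.0003
```

>>> drive_tool:
  steps:
    - [0, -0.015, 0, 0, -0.02, 0]
    - [0, -0.015, 0, 0, -0.04, 0]
    - [0, -0.015, 0, 0, -0.06, 0]
    - [0, -0.015, 0, 0, -0.08, 0]
    - [0, -0.015, 0, 0, -0.1, 0]
  jaw: 1

```text
t: 3.05
tool_pos: [0.604, 0.0069, 0.2551]
tool_rot: [[0.34, 0.011, 0.94], [-0.94, -0.001, 0.34], [0.005, -1.0, 0.01]]
wrist_force: [0.1, -0.2, 0.0]
grip_width: 0.0372
```

>>> drive_tool:
  steps:
    - [0, 0, 0, 0, -0.022, 0]
    - [0, 0, 0, 0, -0.044, 0]
    - [0, 0, 0, 0, -0.066, 0]
    - [0, 0, 0, 0, -0.088, 0]
    - [0, 0, 0, 0, -0.11, 0]

```text
t: 3.55
tool_pos: [0.6038, 0.0069, 0.2539]
tool_rot: [[0.864, 0.009, 0.503], [-0.503, -0.001, 0.864], [0.008, -1.0, 0.004]]
wrist_force: [0.2, -0.5, -0.7]
grip_width: 0.0769
```

>>> drive_tool:
  steps:
    - [0, 0, 0, 0, -0.02, 0]
    - [0, 0, 0, 0, -0.035, 0]
    - [0, 0, 0, 0, -0.035, 0]
    - [0, 0, 0, 0, -0.035, 0]
    - [0, 0, 0, 0, -0.035, 0]

```text
t: 4.05
tool_pos: [0.6038, 0.0069, 0.2535]
tool_rot: [[0.953, 0.008, 0.304], [-0.304, -0.001, 0.953], [0.008, -1.0, 0.002]]
wrist_force: [-0.1, -0.8, 0.9]
grip_width: 0.0878
```

>>> drive_tool:
  steps:
    - [0, 0, -0.04, 0, -0.0036, 0.0013]
    - [-0.0016, 0, -0.09, 0, -0.0036, 0.0013]
    - [-0.0016, 0, -0.135, 0, -0.0036, 0.0013]
    - [-0.0016, 0, -0.153, 0, -0.0036, 0.0013]
    - [-0.0016, 0, -0.153, 0, -0.0036, 0.0013]

```text
t: 4.55
tool_pos: [0.5674, -0.1034, 0.2534]
tool_rot: [[0.958, 0.001, 0.286], [-0.286, 0.002, 0.958], [0.0, -1.0, 0.002]]
wrist_force: [-0.5, 0.3, 0.4]
grip_width: 0.0875
```

>>> drive_tool:
  steps:
    - [0, 0, 0, 0, 0, 0]
    - [0, 0, 0, 0, 0, 0]

```text
t: 4.75
tool_pos: [0.5678, -0.1022, 0.2534]
tool_rot: [[0.959, 0.001, 0.285], [-0.285, 0.002, 0.959], [0.0, -1.0, 0.002]]
wrist_force: [0.2, 0.5, 0.6]
grip_width: 0.0878
```

```bash
python3 - <<'E'
from h import *
c=shot('wrist','w2.png')
G=np.array([.568,-.1025,.188]);x=np.array([.959,-.282,0]);y=np.array([.282,.959,0])
im=cv2.imread('pics/w2.png')
q=[proj('w2.png',G+a*.023*x+b*.013*y) for a,b in((1,1),(1,-1),(-1,-1),(-1,1))]
print(q)
cv2.polylines(im,[np.array(q).round().astype(int)],1,(0,0,255),1);cv2.imwrite('pics/w2b.png',im)
E
```

```text
[array([330.47800013, 233.95477934]), array([300.60057707, 234.06980453]), array([299.72056482, 182.03112419]), array([331.03257484, 181.91676419])]
```

View pics/w2b.png

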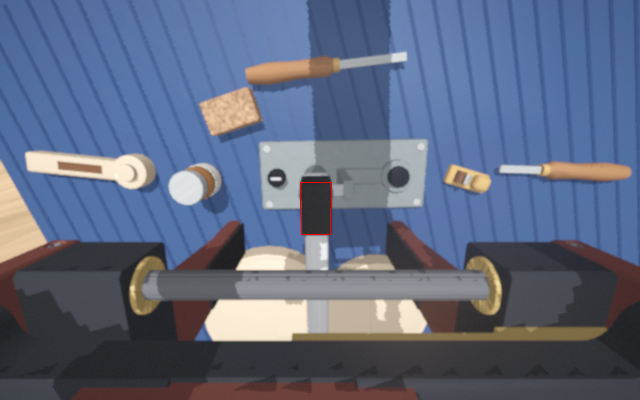

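The predicted grip outline (300–331, 182–234) matches the block in the image. I descend to the grasp.

>>> drive_tool:
  steps:
    - [0, 0.045, 0, 0, 0, 0]
    - [0, 0.085, 0, 0, 0, 0]
    - [0, 0.115, 0, 0, 0, 0]
    - [0, 0.132, 0, 0, 0, 0]
    - [0, 0.138, 0, 0, 0, 0]

```text
t: 5.3
tool_pos: [0.5675, -0.1011, 0.1482]
tool_rot: [[0.959, -0.001, 0.284], [-0.284, 0.003, 0.959], [-0.002, -1.0, 0.002]]
wrist_force: [-0.6, 0.8, -0.3]
grip_width: 0.0882
```

>>> drive_tool:
  steps:
    - [0, 0, 0, 0, 0, 0]
    - [0, 0, 0, 0, 0, 0]
    - [0, 0, 0, 0, 0, 0]
    - [0, 0, 0, 0, 0, 0]
    - [0, 0, 0, 0, 0, 0]
  jaw: -1
  force: 45

```text
t: 5.8
tool_pos: [0.5678, -0.1012, 0.1489]
tool_rot: [[0.959, -0.0, 0.284], [-0.284, 0.002, 0.959], [-0.001, -1.0, 0.002]]
wrist_force: [0.5, 0.2, 0.4]
grip_width: 0.0514
```

>>> drive_tool:
  steps:
    - [0, 0, 0, 0, 0, 0]
    - [0, 0, 0, 0, 0, 0]
    - [0, 0, 0, 0, 0, 0]
    - [0, 0, 0, 0, 0, 0]
    - [0, 0, 0, 0, 0, 0]

```text
t: 6.3
tool_pos: [0.5677, -0.1014, 0.1489]
tool_rot: [[0.959, -0.0, 0.283], [-0.283, 0.002, 0.959], [-0.001, -1.0, 0.002]]
wrist_force: [-0.9, -1.7, -1.2]
grip_width: 0.0259
```

>>> drive_tool:
  steps:
    - [0, -0.02, 0, 0, 0, 0]
    - [0, -0.045, 0, 0, 0, 0]
    - [0, -0.07, 0, 0, 0, 0]
    - [0, -0.09, 0, 0, 0, 0]
    - [0, -0.1, 0, 0, 0, 0]

```text
t: 6.8
tool_pos: [0.5676, -0.1014, 0.2248]
tool_rot: [[0.959, -0.001, 0.283], [-0.283, 0.002, 0.959], [-0.001, -1.0, 0.002]]
wrist_force: [1.1, -1.1, -9.2]
grip_width: 0.0261
```

>>> drive_tool:
  steps:
    - [0, -0.015, 0, 0, 0, 0]
    - [0, -0.03, 0, 0, 0, 0]
    - [0, -0.045, 0, 0, 0, 0]
    - [0, -0.06, 0, 0, 0, 0]
    - [0, -0.065, 0, 0, 0, 0]

```text
t: 7.3
tool_pos: [0.5676, -0.1014, 0.2749]
tool_rot: [[0.959, -0.001, 0.283], [-0.283, 0.002, 0.959], [-0.001, -1.0, 0.002]]
wrist_force: [1.1, 0.5, -11.0]
grip_width: 0.0262
```

>>> drive_tool:
  steps:
    - [0, -0.01, 0, 0, 0, 0]
    - [0, -0.02, 0, 0, 0, 0]
    - [0, -0.027, 0, 0, 0, 0]
    - [0, -0.03, 0, 0, 0, 0]
    - [0, -0.03, 0, 0, 0, 0]

```text
t: 7.8
tool_pos: [0.5676, -0.1014, 0.2975]
tool_rot: [[0.959, -0.001, 0.283], [-0.283, 0.002, 0.959], [-0.001, -1.0, 0.002]]
wrist_force: [1.5, 0.3, -10.1]
grip_width: 0.0257
```

>>> drive_tool:
  steps:
    - [0, -0.002, 0, 0, 0, 0]
    - [0, -0.004, 0, 0, 0, 0]
    - [0, -0.006, 0, 0, 0, 0]
    - [0, -0.006, 0, 0, 0, 0]

```text
t: 8.2
tool_pos: [0.5676, -0.1014, 0.2981]
tool_rot: [[0.959, -0.006, 0.283], [-0.283, 0.004, 0.959], [-0.007, -1.0, 0.002]]
wrist_force: [2.7, 0.1, -26.7]
grip_width: 0.0261
```

The force has jumped from about 10 to 27 N with almost no motion, so this looks like the rigid second stop. I'll hold and check in the cameras.

>>> drive_tool:
  steps:
    - [0, 0, 0, 0, 0, 0]
    - [0, 0, 0, 0, 0, 0]
    - [0, 0, 0, 0, 0, 0]

```text
t: 8.5
tool_pos: [0.5677, -0.1014, 0.298]
tool_rot: [[0.959, -0.006, 0.283], [-0.283, 0.004, 0.959], [-0.007, -1.0, 0.002]]
wrist_force: [1.5, -0.8, -17.8]
grip_width: 0.0256
```

```bash
python3 - <<'E'
from h import *
shot('side','side3.png');shot('scene','scene3.png')
o=manip.get_obs();print(o['t'],o['tool_pos'],o['wrist_force'],o['grip_width'])
for z in (.320-.022,.320+.022): print(proj('scene3.png',[.568,-.1025,z]),proj('side3.png',[.568,-.1025,z]))
a=cv2.imread('pics/scene3.png')[90:270,170:330];c=cv2.imread('pics/side3.png')[50:230,280:440]
cv2.imwrite('pics/z3.png',np.hstack([cv2.resize(x,None,fx=2.5,fy=2.5,interpolation=2) for x in (a,c)]))
E
```

```text
8.6 [ 0.56762646 -0.10143895  0.29794409] [  1.94166616  -0.05413159 -17.53997366] 0.025731878915956075
[245.87474989 142.52357391] [360.98469908  98.36961381]
[243.82420554 128.20641549] [362.59791881  81.18799742]
```

View pics/z3.png

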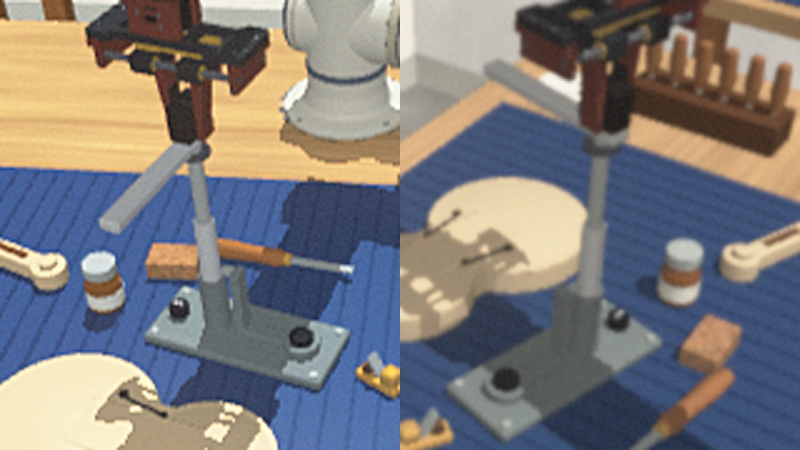

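Both tubes are drawn out. The fingers hold the block, the pull is 17.5 N against the 13 N spring load, and nothing around the lamp has moved.

```bash
python3 -c "
from cell import manip
print(manip.close_job())"
```

```text
the job is handed in; nothing more can be done
None
```

The light is fully raised and still held by the grip block; I handed the job in at about 8.6 s.

- **Button:** I pressed it with shut fingers to about 9 N, against its 5 N spring. The light popped up about 18 mm in the camera images.
- **Pull:** I took the grip block across its 26 mm width at 45 N and drew it straight up about 149 mm. At the second stop the force jumped from about 10 N to 27 N with almost no further motion.
- **Last checks:** The opening was 25.7 mm on the block, with a steady 17.5 N downward pull on the wrist. Both cameras showed both tubes out and, by eye, no bystander in view had moved.
- **Disagreements:** The button bottomed out with the tool at z = 0.035 m, about 10 mm higher than the 0.025 m I expected from the images. The tool also drifted about 12 mm along x as it was lowered onto the button and pressed. The grasp ended about 3 mm below the block's nominal centre, which is within measuring error.

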